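# Show the scale rod in the tilting mirror for the picture of the piece's back

## Robot

A 6-joint arm with a two-finger parallel gripper is mounted at the origin on the work surface. World frame = base frame: x ahead of the robot, y to its left, z up, the work surface at z = 0. Lengths are in m, angles in rad, forces in N, time in s.
With the tool pointing down it reaches from about 0.3 to 0.825 m from the base axis. Payload 5.4 kg.
Tool frame: the origin (TCP) lies between the finger pads; the fingertips stand 25 mm ahead of it and the grasp point (between the pads) lies 6 mm ahead of it (robot.tip_reach is the distance from the TCP to the fingertips, in m); z points along the fingers, y is the direction in which the jaws open and shut (so a half turn about z gives the same grasp; the last joint's range is limited). The gripper opens to 92 mm and grips with 3 to 60 N. Pads are 20 mm wide; open, the fingers measure 128 mm over their backs; the gripper's body (75 mm by 189 mm) begins 69 mm behind the grasp point.
Start: joints at [-1.349, 0.158, 1.597, -0, 1.386, -0.21], TCP at [0.241, -0.522, 0.24] pointing down, gripper open.
Joint ranges: [-2.91, 2.91], [-0.94, 2.29], [0.18, 2.7], [-1.29, 4.43], [0.17, 2.64], [-3, 3]. Speed limits (rad/s): [2.57, 2.57, 3.14, 3.14, 3.14, 3.14].

## Interface

Orientations are given as [roll, pitch, yaw] about the fixed x, y, z axes, in that order (R = Rz(yaw) Ry(pitch) Rx(roll)).
In Python, from plant import robot, jaws, viewer, workorder gives the robot as it stands. Calls block until the motion is done:
- robot.move_ptp(position, orientation): joint-space move of the TCP to a pose.
- robot.movel(position, ori=None, velocity=0.15, f_stop=None): straight line of the TCP; ori=None keeps the orientation; velocity is the mean speed in m/s. With f_stop (N) it stops when the force on the tool has changed by that much, and returns True; else False.
- robot.movej(angles): joint-space move.
- jaws.grip(opening, squeeze=None): finger opening in m; squeeze is the grip in N (None keeps the last); returns when the fingers have stopped.
- robot.wait(seconds).
- robot.inverse_kinematics(position, orientation): joint angles nearest the present ones, or None.
- viewer.get_image(name): name is "scene" or "top" or "wrist"; returns the picture (420x560x3 uint8, red, green, blue); there is no depth.
- viewer.camera_info(name): a dict with "intrinsics" (3x3 intrinsics, pixels), "distortion" ([k1, k2, p1, p2, k3] as OpenCV has them; the pictures are not rectified), "R" (3x3) and "t" (3): a world point X has camera coordinates R X + t. Camera axes: x right, y down, z forward; pixel columns grow to the right and rows downward; lengths in m; the calibration is good to about 2 mm. A picture is of the moment at which its call begins: read the wrist's pose just before it. camera_info takes no time and is no camera call; for the wrist camera it gives the pose at the moment of the call.
A pose or a line that the arm cannot do raises robot.Unreachable and nothing moves.
- workorder.close_job(): hands the job in, once; it reports no verdict.
Readings, each from a call of its own:
- robot.read_time_s(): time.
- robot.read_qpos(): joint angles.
- robot.read_qd(): joint speeds.
- robot.read_effort(): joint torques, N m.
- robot.read_position(): TCP position.
- robot.read_eef_rot(): TCP orientation.
- robot.read_contact_force(): force on the tool from outside, world axes, zero at the start.
- robot.read_torque(): the same for the moment, N m.
- robot.read_gripper_width(): finger opening in m.
Only numpy, scipy, OpenCV 4.12 (cv2) and the standard library are available. Lean on these libraries where they do the work, as an engineer would, in place of code of your own. Each camera call takes 0.05 s, during which the arm holds its last target.

## Task

The clay piece is being photographed with its back showing in the table mirror. Take the red-and-white scale rod with the red head out of the tool block, stand it fully home in the metal socket on the ware board behind the piece and let go of it; then take hold of the mirror and tilt it until the camera sees the rod's red head in the mirror, about midway up the glass. The mirror's worn pivots flop over when it is let go, so finish while holding it still at that angle, and leave the clay piece, the two modelling tools, the cup and the clay loaf where they are.

Things in the scene. Friction and masses are not known exactly. Their poses are not given: they have to be found in the camera images.
- rod_mid (a point): The scale rod: an upright metal rod 100 mm long, 30 to 65 g, shaft 10 mm in diameter in red and white bands about 19 mm long, slightly tapered foot, red head 18 mm in diameter and 20 mm tall at the top. It starts upright in one of the three holes of the tool block, its foot 24 mm deep (10 mm above the bench). This point is its centre, 50 mm above its foot; z runs up the rod. Grasp it here on the shaft (the shaft stands 46 mm clear of the block up to the head).
- rod_head (a point): Centre of the rod's red head, 90 mm above the foot: the marker that the camera must see in the mirror.
- rod_foot (a point): Centre of the rod's lower end.
- tool_block: Wooden tool block 60 x 215 x 34 mm (x, y, z), fixed on the bench; origin at the centre of its underside. Three holes of 12 mm diameter, 24 mm deep, in a row along its y axis, 75 mm apart; they hold the rod and two modelling tools in an order that varies. Close the fingers along its x axis to keep clear of the neighbours, which stand up to 150 mm above their feet.
- wood_knife: Wooden modelling knife, 148 mm long, 10 mm thick, standing in the tool block; origin at its foot. Leave it there.
- loop_tool: Loop tool with wire end, 142 mm long, 10 mm thick, standing in the tool block; origin at its foot. Leave it there.
- socket_mouth (a point): Centre of the mouth of the socket: a 12 mm bore, 20 mm deep, with a chamfered edge, in an aluminium block 44 x 44 x 24 mm fixed on the ware board. The point is 34 mm above the bench. The ware board (230 x 150 x 10 mm, fixed) has its long side along this frame's x axis, which points away from the mirror towards the clay piece and the camera, give or take 5 degrees.
- socket_floor (a point): Centre of the bottom of that bore, 20 mm below its mouth, 14 mm above the bench. The rod is fully home when its foot stands here.
- figure: Loose dark clay piece, 52 x 92 mm and 122 mm tall, 0.75 kg, standing on the ware board between the socket and the camera, about 120 mm from the socket; origin at the centre of its underside. Do not disturb it.
- mirror_centre (a point): Centre of the reflecting glass (132 mm wide, 100 mm tall), on the pivot axis, 220 mm above the bench. Turns with the mirror: x points straight out of the glass (its normal), y along the level pivot axis, z up along the glass. The reflecting surface lies in this y-z plane.
- mirror_top (a point): Middle of the top edge of the mirror's wooden frame, 78 mm above the glass centre along the mirror's z; same axes. The frame is 160 mm wide and 14 mm thick (7 mm either side of this point along x); its top rail, 28 mm tall, is the place to pinch across the thickness. Two posts stand at its sides, up to 14 mm above the pivot. The stand (foot 130 x 210 x 12 mm) is fixed.
- mirror (a joint): Tilt of the mirror (rad): 0 = glass upright, positive = top leaning forward, towards the ware board and the camera; stops at -0.35 and 0.6. Its pivots are loose and its top is heavy (0.36 to 0.6 kg, never more than 0.1 N m about the pivot): it starts fallen back on the rear stop, and falls over whenever it is not held.
- lens (a point): Centre of the front of the camera's lens, 320 mm above the bench and 600 mm in front of the mirror (level distance), in the upright plane through the middle of the glass; camera and table tripod are fixed.
- sight_line (a point): The camera's line of sight after the mirror: an aid, not a thing. It starts at the glass centre, and its x axis is the direction in which the line from the lens to the glass centre goes on after reflection; y is level along the pivot axis. It turns twice as far as the mirror. The red head shows midway up the glass when it lies on this x axis (its z in this frame is 0); a head up to 60 mm to the side of it (y) still shows in the glass.
- water_cup: Loose blue ceramic cup, 76 mm in diameter, 85 mm tall; origin at the centre of its underside. Leave it.
- clay_loaf: Loose loaf of dark clay, 100 x 75 x 55 mm; origin at the centre of its underside. Leave it.

How it is judged:
By the outcome, as a careful person would: the job done as asked, in the order asked, and still so for the second after the job is handed in, while the arm keeps its last pose, push and grip.
It also fails if it takes over 72 s, if anything falls off the work surface, if the arm or the gripper's body presses on something with over 40 N, if the wrist force passes 120 N, or if a joint passes its speed limit or range.

## Working session

There is one attempt and no reset: what is moved stays moved. The work goes in short steps, each a Python script; the robot and the scene stay as the last script left them, time stands still between calls to the robot, and variables do not carry over. Pictures are saved under pics/ and viewed, and the job is handed in when it is done.

```bash
ls; mkdir -p pics; python3 - <<'E'
from plant import robot, jaws, viewer, workorder
import cv2,numpy as np
np.set_printoptions(precision=4,suppress=True)
print(robot.read_time_s())
for n in ["scene","top","wrist"]:
    im=viewer.get_image(n); cv2.imwrite(f"pics/{n}0.png",im[:,:,::-1])
    print(n,viewer.camera_info(n))
E
```

```text
pics
0.0
scene {'intrinsics': array([[402.0114,   0.    , 277.1995],
       [  0.    , 402.0114, 208.2347],
       [  0.    ,   0.    ,   1.    ]]), 'distortion': array([0.038, 0.   , 0.   , 0.   , 0.   ]), 'R': array([[-0.8633,  0.5045,  0.0135],
       [ 0.4099,  0.7165, -0.5644],
       [-0.2944, -0.4818, -0.8254]]), 't': array([ 0.5545, -0.0981,  1.3262])}
top {'intrinsics': array([[407.2515,   0.    , 278.6331],
       [  0.    , 407.2515, 211.4681],
       [  0.    ,   0.    ,   1.    ]]), 'distortion': array([-0.1132,  0.    ,  0.    ,  0.    ,  0.    ]), 'R': array([[-0.0012, -0.9997, -0.0256],
       [-0.9806,  0.0062, -0.1958],
       [ 0.1958,  0.0249, -0.9803]]), 't': array([-0.0308,  0.6376,  1.4201])}
wrist {'intrinsics': array([[354.0779,   0.    , 275.3949],
       [  0.    , 354.0779, 203.687 ],
       [  0.    ,   0.    ,   1.    ]]), 'distortion': array([-0.0742,  0.    ,  0.    ,  0.    ,  0.    ]), 'R': array([[ 0.4186, -0.9082, -0.0016],
       [-0.8827, -0.4073,  0.2344],
       [-0.2135, -0.0967, -0.9721]]), 't': array([-0.5739, -0.0273,  0.3901])}
```

View pics/scene0.png

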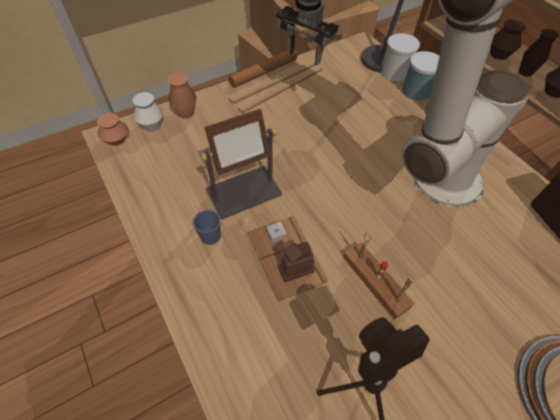

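View pics/top0.png

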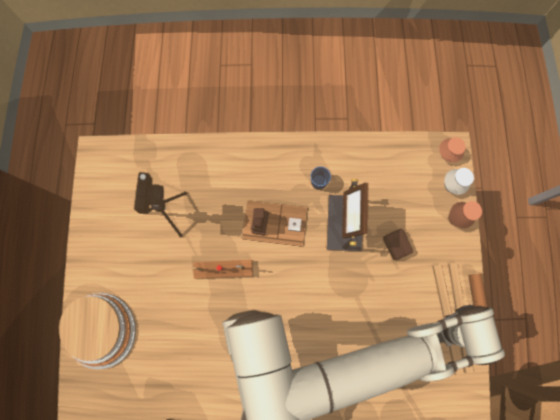

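View pics/wrist0.png

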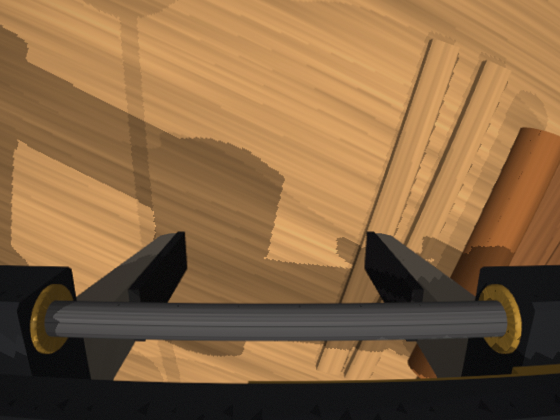

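The scene picture shows the mirror (240,145), the board with socket (277,231) and clay piece (297,260), and the block with the red-headed rod (383,267) in the middle. The cup is at (208,228). In the top view the rod head is near (218,268), the socket (294,224) and the mirror (357,213). I'll enlarge these.

```bash
python3 - <<'E'
import cv2
s=cv2.imread("pics/scene0.png");t=cv2.imread("pics/top0.png")
def crop(im,u,v,w,h,k,n):
    c=cv2.resize(im[v:v+h,u:u+w],None,fx=k,fy=k,interpolation=cv2.INTER_CUBIC)
    for i in range(0,w,10):
        cv2.line(c,(i*k,0),(i*k,8 if i%50 else 16),(0,255,0),1)
        if i%20==0: cv2.putText(c,str(u+i),(i*k,26),0,.4,(0,255,0),1)
    for i in range(0,h,10):
        cv2.line(c,(0,i*k),(8,i*k),(0,255,0),1)
        if i%20==0: cv2.putText(c,str(v+i),(10,i*k+4),0,.4,(0,255,0),1)
    cv2.imwrite(n,c)
crop(t,190,180,130,100,6,"pics/t_a.png")
crop(t,300,160,120,100,6,"pics/t_b.png")
crop(s,240,200,130,100,6,"pics/s_a.png")
crop(s,190,100,100,120,5,"pics/s_b.png")
crop(s,330,220,100,100,6,"pics/s_c.png")
E
```

```text
(no output)
```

View pics/t_a.png

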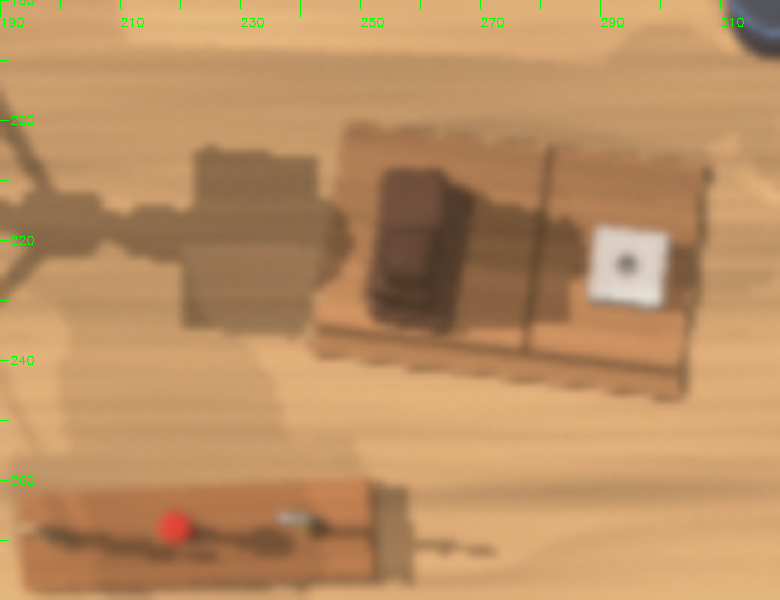

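View pics/t_b.png

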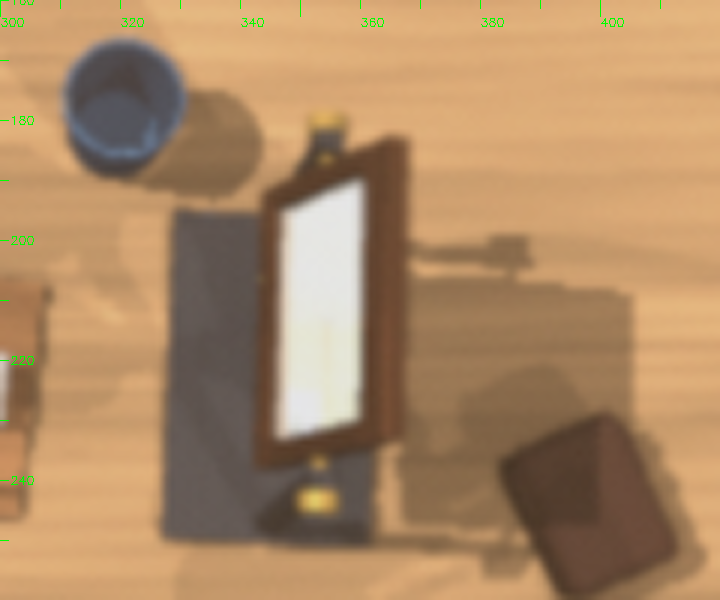

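View pics/s_a.png

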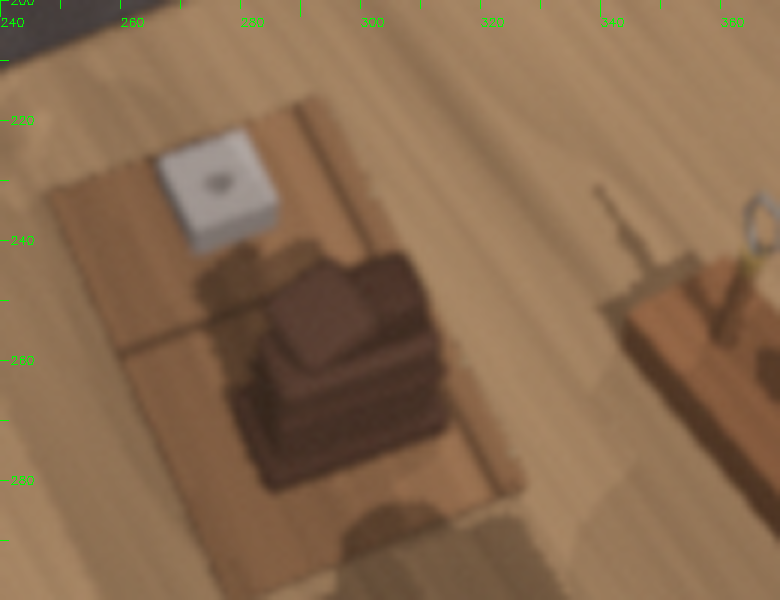

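View pics/s_b.png

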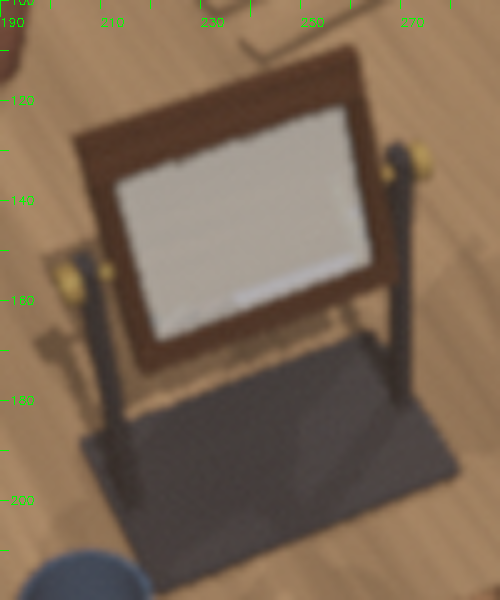

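View pics/s_c.png

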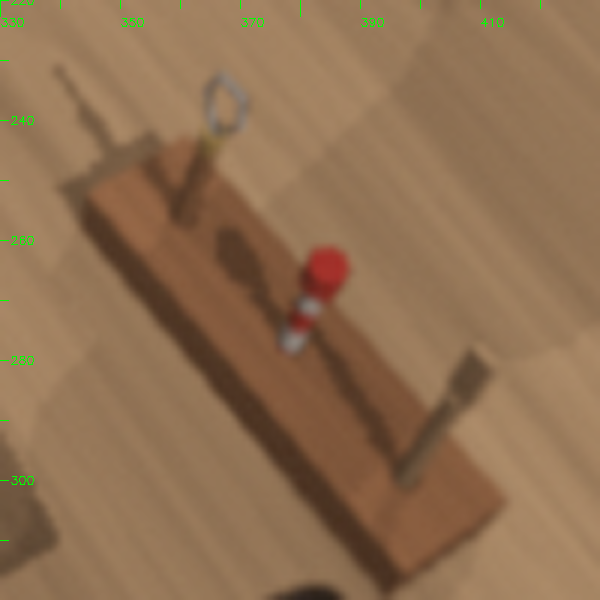

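Read off the crops: head at scene (383.8,265.1) and top (218.6,267.4). The socket bore is at scene (276.1,230.1) and top (294.1,223.6), and the loop tool and knife stand either side of the rod. Next I'll triangulate.

```bash
cat > h.py <<'E'
from plant import robot, jaws, viewer, workorder
import cv2,numpy as np
from scipy.spatial.transform import Rotation as Rn
np.set_printoptions(precision=4,suppress=True)
def ray(n,uv,info=None):
    c=info or viewer.camera_info(n)
    p=cv2.undistortPoints(np.array([[uv]],float),c["intrinsics"],np.array(c["distortion"]))[0,0]
    d=c["R"].T@np.array([p[0],p[1],1.]); o=-c["R"].T@c["t"]
    return o,d/np.linalg.norm(d)
def tri(rays):
    A=np.zeros((3,3));b=np.zeros(3)
    for o,d in rays:
        P=np.eye(3)-np.outer(d,d);A+=P;b+=P@o
    x=np.linalg.solve(A,b)
    return x,[np.linalg.norm((np.eye(3)-np.outer(d,d))@(x-o)) for o,d in rays]
def atz(n,uv,z,info=None):
    o,d=ray(n,uv,info);return o+d*(z-o[2])/d[2]
def save(n,name,crop=None,k=1):
    im=viewer.get_image(n)[:,:,::-1].copy()
    cv2.imwrite(f"pics/{name}_full.png",im)
    if crop:
        u,v,w,h=crop; im=cv2.resize(im[v:v+h,u:u+w],None,fx=k,fy=k,interpolation=cv2.INTER_CUBIC)
        st=10 if k>=4 else 20
        for i in range(0,w,st):
            cv2.line(im,(i*k,0),(i*k,8),(0,255,0),1); cv2.putText(im,str(u+i),(i*k,20),0,.35,(0,255,0),1)
        for i in range(0,h,st):
            cv2.line(im,(0,i*k),(8,i*k),(0,255,0),1); cv2.putText(im,str(v+i),(10,i*k+4),0,.35,(0,255,0),1)
    cv2.imwrite(f"pics/{name}.png",im)
E
python3 - <<'E'
from h import *
S={'head':((384.0-.2,265.1),(218.6,267.4),.10),'sock':((276.1,230.1),(294.1,223.6),.034),
'mc':((239.0,144.0),(353.25,211.25),.22)}
for k,(a,b,z) in S.items():
    print(k,tri([ray("scene",a),ray("top",b)]),atz("scene",a,z),atz("top",b,z))
cs=lambda x,y:(190+x/5-.4,100+y/5-.4); ct=lambda x,y:(300+x/6-.42,160+y/6-.42)
L=tri([ray("scene",cs(71,284)),ray("top",ct(327,122))]);R=tri([ray("scene",cs(421,161)),ray("top",ct(317,499))])
L2=tri([ray("scene",cs(106,271)),ray("top",ct(325,158))]);R2=tri([ray("scene",cs(387,172)),ray("top",ct(319,462))])
print('pins',L,R,L2,R2)
# frame top corners, glass corners (scene/top), crop coords
for a,b in [((77,136),(408,138)),((352,46),(402,440)),((118,183),(365,180)),((345,107),(359,422)),((372,262),(277,441)),((157,340),(283,208))]:
    print(tri([ray("scene",cs(*a)),ray("top",ct(*b))]))
# foot corners at z=.012
for p in [(172,210),(163,538),(376,545)]: print('foot',atz("top",ct(*p),.012))
ta=lambda x,y:(190+x/6-.42,180+y/6-.42)
for p in [(348,122),(710,160),(686,374),(316,330)]: print('board',atz("top",ta(*p),.01))
for p in [(596,226),(668,235),(660,308),(588,299)]: print('sock',atz("top",ta(*p),.034))
for p in [(20,490),(372,478),(374,578),(26,590)]: print('block',atz("top",ta(*p),.034))
sc=lambda x,y:(330+x/6-.42,220+y/6-.42)
for p in [(292,350),(180,220),(402,483)]: print('holes',atz("scene",sc(*p),.034))
print(robot.read_position(),robot.read_eef_rot())
E
```

```text
head (array([0.4321, 0.1747, 0.1054]), [np.float64(0.0005595203574227637), np.float64(0.0005595203574227421)]) [0.429  0.1737 0.1   ] [0.4328 0.1752 0.1   ]
sock (array([ 0.5962, -0.0886,  0.0351]), [np.float64(0.0011964232279243726), np.float64(0.0011964232279242214)]) [ 0.595  -0.0882  0.034 ] [ 0.5972 -0.0894  0.034 ]
mc (array([ 0.6044, -0.2785,  0.2224]), [np.float64(0.00048335404824316746), np.float64(0.0004833540482431218)]) [ 0.6032 -0.2803  0.22  ] [ 0.6052 -0.2792  0.22  ]
pins (array([ 0.7077, -0.2842,  0.2243]), [np.float64(0.0019092168149145595), np.float64(0.0019092168149145606)]) (array([ 0.5006, -0.2709,  0.2248]), [np.float64(0.0018664891468828351), np.float64(0.0018664891468827991)]) (array([ 0.6876, -0.2824,  0.225 ]), [np.float64(0.0014393007761423259), np.float64(0.0014393007761421643)]) (array([ 0.5208, -0.273 ,  0.2242]), [np.float64(0.0014578575359689395), np.float64(0.0014578575359687537)])
(array([ 0.68  , -0.3147,  0.2923]), [np.float64(0.0017606926560611578), np.float64(0.0017606926560612874)])
(array([ 0.523 , -0.3054,  0.2908]), [np.float64(0.00105701090
[... 376 characters left out ...]
)
(array([ 0.6714, -0.2655,  0.1763]), [np.float64(0.0015705004100500502), np.float64(0.001570500410049736)])
foot [ 0.7118 -0.2202  0.012 ]
foot [ 0.5041 -0.2096  0.012 ]
foot [ 0.4988 -0.341   0.012 ]
board [0.6936 0.0863 0.01  ]
board [ 0.6674 -0.1425  0.01  ]
board [ 0.5321 -0.1256  0.01  ]
board [0.5606 0.1046 0.01  ]
sock [ 0.6212 -0.0704  0.034 ]
sock [ 0.6153 -0.1147  0.034 ]
sock [ 0.5699 -0.1093  0.034 ]
sock [ 0.5757 -0.0652  0.034 ]
block [0.459  0.2823 0.034 ]
block [0.4664 0.0663 0.034 ]
block [0.4062 0.0645 0.034 ]
block [0.3983 0.2766 0.034 ]
holes [0.4321 0.1781 0.034 ]
holes [0.4362 0.1007 0.034 ]
holes [0.43  0.251 0.034]
[ 0.2405 -0.5218  0.2388] [-3.1402 -0.0003  0.4318]
```

Heights agree within about 2–5 mm of the given ones (head 0.105, socket 0.035, mirror 0.222). The rod is at about (0.432, 0.175) and the socket at about (0.596, -0.089). The mirror is at about (0.604, -0.279), facing +y. Next I'll take wrist views over the socket and the rod.

```bash
python3 - <<'E'
from h import *
t=robot.read_time_s
robot.move_ptp([.30,-.42,.47],[np.pi,0,1.0]); print(t(),robot.read_qpos())
y=np.radians(92)
robot.move_ptp([.596,-.089,.22],[np.pi,0,y]); print(t(),robot.read_position(),robot.read_qpos())
print(viewer.camera_info("wrist")["R"],viewer.camera_info("wrist")["t"])
save("wrist","w1",(160,60,240,180),3)
c=viewer.camera_info("wrist")
def proj(X): return cv2.projectPoints(np.array([X],float),cv2.Rodrigues(c["R"])[0],c["t"],c["intrinsics"],np.array(c["distortion"]))[0].ravel()
print(proj([.596,-.089,.034]),proj([.604,-.279,.22]))
E
```

```text
1.1667 [-1.1856 -0.0311  1.3531 -0.0002  1.8226 -0.6137]
3.0167 [ 0.5963 -0.0902  0.2208] [-0.3501  0.2428  1.5372 -0.0003  1.3601 -0.3835]
[[ 0.9994  0.0336  0.0009]
 [ 0.0325 -0.9714  0.2351]
 [ 0.0087 -0.2349 -0.972 ]] [-0.5925 -0.1293  0.3453]
[275.5973 187.389 ] [278.6046 545.7338]
```

View pics/w1.png

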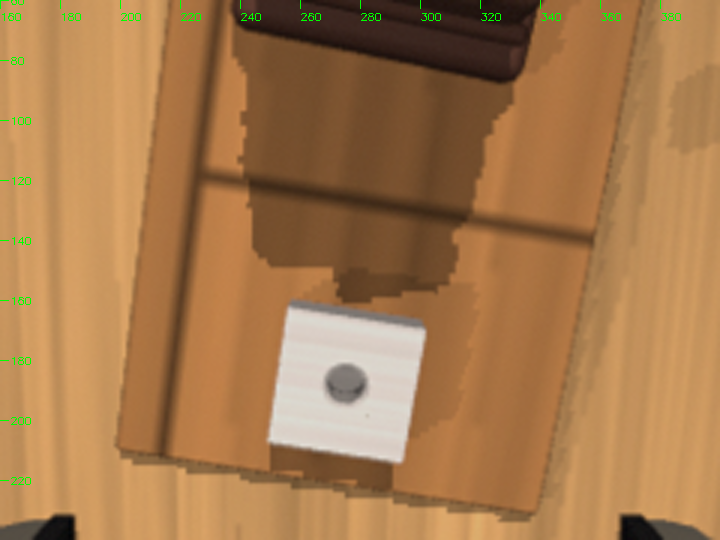

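View pics/w1_full.png

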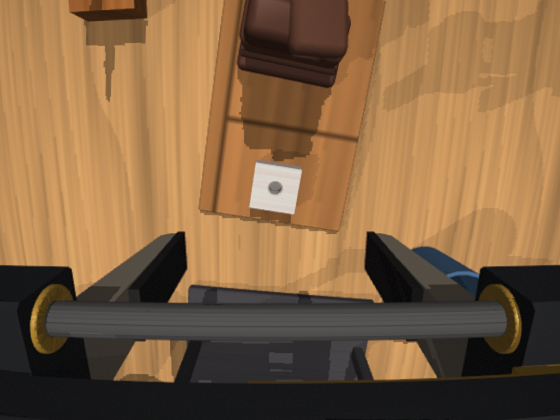

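The wrist view shows the bore at (275.0,187.7), within a pixel of the prediction. The clay piece is ahead of it, the cup is lower right at (435,265), and the fingertips are at (185,235) and (367,235). Now the rod.

```bash
python3 - <<'E'
from h import *
t=robot.read_time_s
c=viewer.camera_info("wrist"); s=atz("wrist",(275.0,187.7),.034,c); print("sock",s, robot.read_position())
y=np.radians(92)
robot.movel([.56,0.02,.28]); 
robot.move_ptp([.432,.175,.25],[np.pi,0,y]); robot.wait(.3);print(t(),robot.read_position(),robot.read_eef_rot(),robot.read_qpos())
jaws.grip(.05,25)
c=viewer.camera_info("wrist")
save("wrist","w2",(160,60,240,180),3)
def proj(X): return cv2.projectPoints(np.array([X],float),cv2.Rodrigues(c["R"])[0],c["t"],c["intrinsics"],np.array(c["distortion"]))[0].ravel()
print(proj([.432,.175,.10]),proj([.432,.175,.034]),np.array(c["R"]).tolist(),np.array(c["t"]).tolist())
E
```

```text
sock [ 0.5954 -0.0893  0.034 ] [ 0.5963 -0.0902  0.2208]
5.2083 [0.4327 0.1743 0.2502] [3.1413 0.0001 1.6042] [ 0.1231 -0.1386  1.8753 -0.0001  1.4047  0.0897]
[276.1517 197.1383] [276.0441 183.3743] [[0.9993834272619594, 0.035108601797806505, -0.0003890937493010099], [0.03422269517242039, -0.9715693646890072, 0.23426859954534565], [0.007846811408354476, -0.2341374717502626, -0.9721718324828793]] [-0.43719124711947993, 0.12621060792312075, 0.4377342375062626]
```

View pics/w2.png

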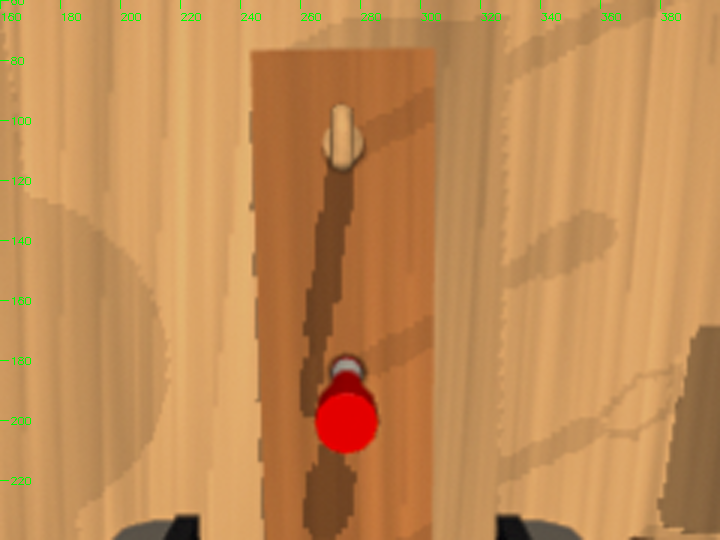

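The head's top face is at (275.3,200.3) and the hole mouth at (275.0,183), both as predicted to within a pixel. Going down to grasp.

```bash
python3 - <<'E'
from h import *
t=robot.read_time_s
c=viewer.camera_info("wrist"); h=atz("wrist",(275.3,200.3),.11,c);g=atz("wrist",(275.0,183.),.034,c); print(h,g,robot.read_position())
xy=(h[:2]+g[:2])/2
robot.movel([xy[0],xy[1],.14],velocity=.15)
print(robot.movel([xy[0],xy[1],.0665],velocity=.06,f_stop=8),robot.read_position(),robot.read_contact_force())
jaws.grip(0.0,30); print(robot.read_gripper_width(),robot.read_contact_force(),robot.read_position(),t())
robot.movel([xy[0],xy[1],.17],velocity=.06)
print(robot.read_gripper_width(),robot.read_contact_force(),robot.read_position(),t())
c=viewer.camera_info("wrist")
save("wrist","w3",(200,150,150,150),4)
def proj(X): return cv2.projectPoints(np.array([X],float),cv2.Rodrigues(c["R"])[0],c["t"],c["intrinsics"],np.array(c["distortion"]))[0].ravel()
p=robot.read_position()
print(proj(p-[0,0,.056]),proj(p+[0,0,.044]))
E
```

```text
[0.4313 0.1745 0.11  ] [0.4309 0.1754 0.034 ] [0.432 0.175 0.25 ]
False [0.4315 0.175  0.0669] [ 0.5022 -0.3184  0.4676]
0.017420703113127867 [-0.6305  0.0916  0.3844] [0.4311 0.1749 0.0665] 8.875
0.017048342528966816 [ 0.3107 -0.0031 -0.8332] [0.4309 0.1749 0.1696] 10.75
[276.4648 231.1066] [277.0078 325.9191]
```

View pics/w3.png

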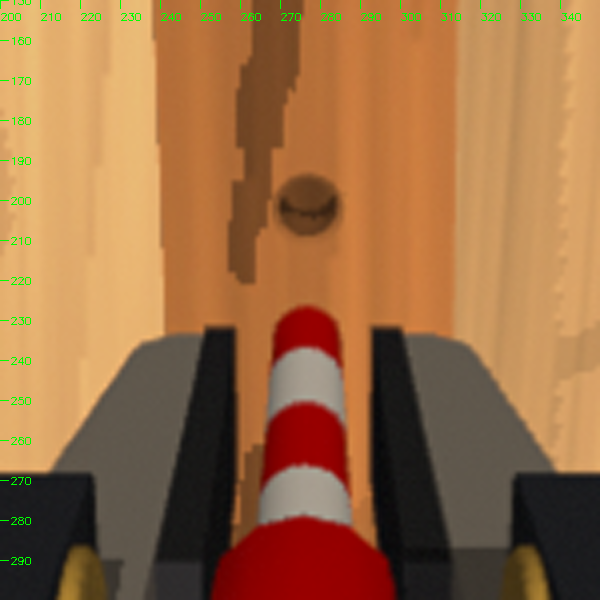

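The rod is out of the hole, with its foot at (276,229) and upright. The finger gap reads 17 mm, though, not the 10 mm of the shaft, so I'll look closer before going on.

```bash
python3 - <<'E'
from h import *
print(robot.read_gripper_width(),robot.read_time_s()); robot.wait(.4); print(robot.read_gripper_width(),robot.read_contact_force())
save("wrist","w4",(180,190,200,150),4)
save("scene","s4",(300,130,150,120),5)
E
```

```text
0.01711009983684921 10.8
0.016919306816575098 [ 0.3885  0.4403 -1.0244]
```

View pics/w4.png

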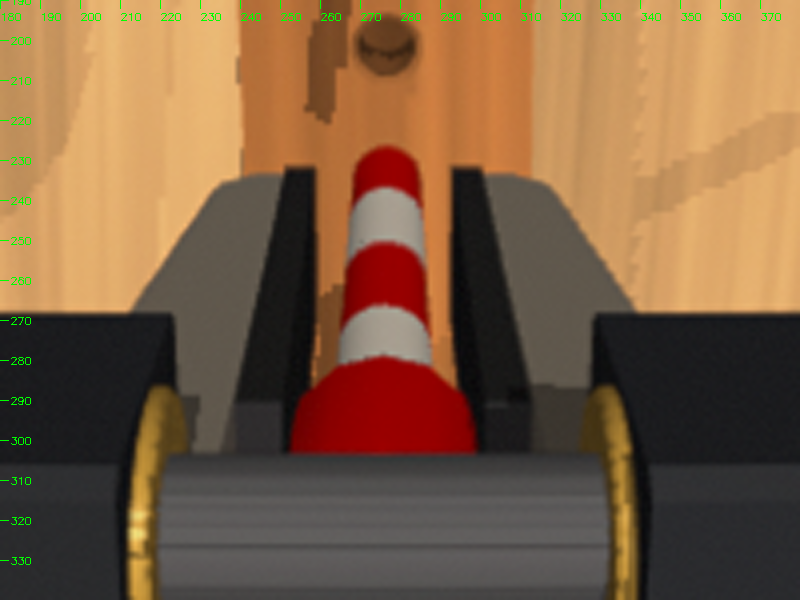

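View pics/s4.png

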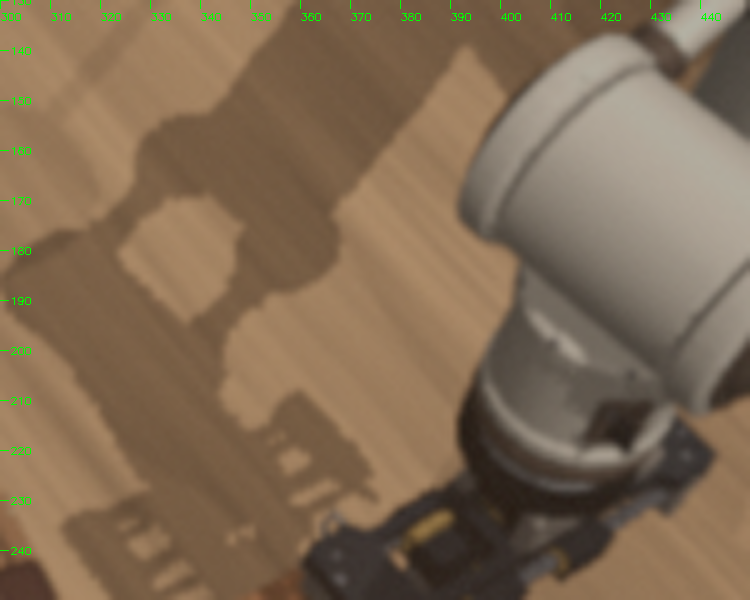

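The long pads' upper ends have caught the rim of the 18 mm head instead of the shaft. I'll lower the rod back into its hole and regrip about 5 mm lower, which still leaves the fingertips clear of the block.

```bash
python3 - <<'E'
from h import *
t=robot.read_time_s
x,y=.4311,.17495
print(robot.movel([x,y,.0675],velocity=.06,f_stop=8),robot.read_position(),robot.read_contact_force())
jaws.grip(.03,30)
print(robot.movel([x,y,.0610],velocity=.03,f_stop=8),robot.read_position(),robot.read_contact_force())
jaws.grip(0.0,30); print(robot.read_gripper_width(),robot.read_contact_force(),robot.read_position(),t())
save("wrist","w5",(180,190,200,150),4)
E
```

```text
False [0.4314 0.175  0.0678] [-0.3541  0.1808 -0.9387]
False [0.4308 0.1749 0.0606] [0.5674 0.5553 0.3263]
0.016750290167236954 [-0.9119 -0.0368 -1.0254] [0.4312 0.175  0.0611] 14.275
```

View pics/w5.png

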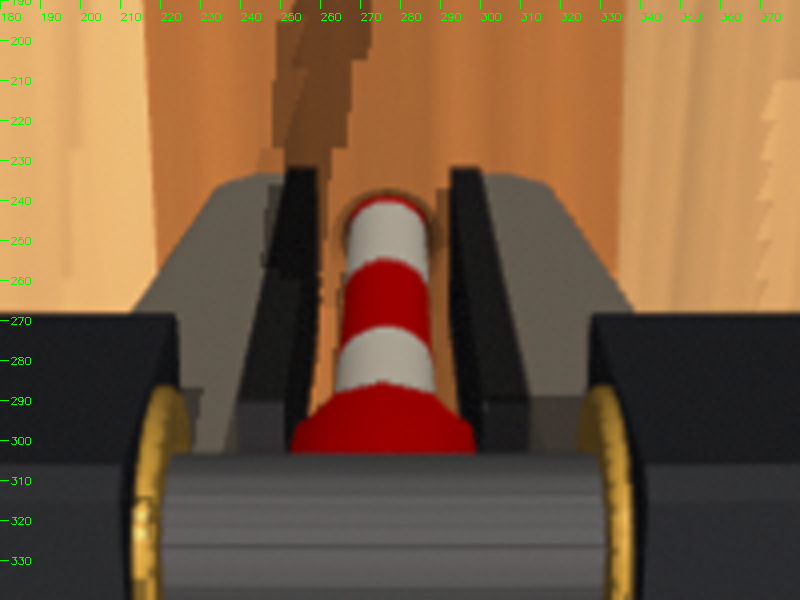

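Still 16.8 mm with the shaft visibly free between the pads, so the head itself is touching the fingers further up. I'll test by opening, raising to head level, gripping the head squarely and comparing widths.

```bash
python3 - <<'E'
from h import *
t=robot.read_time_s
x,y=.4311,.17495
jaws.grip(.03,30)
robot.movel([x,y,.104],velocity=.1)
jaws.grip(0.0,30); print(robot.read_gripper_width(),robot.read_contact_force(),robot.read_position(),t())
save("wrist","w6",(180,190,200,150),4)
E
```

```text
0.01713952961189097 [-0.0081 -0.3319 -0.238 ] [0.4307 0.1749 0.1035] 15.6583
```

View pics/w6.png

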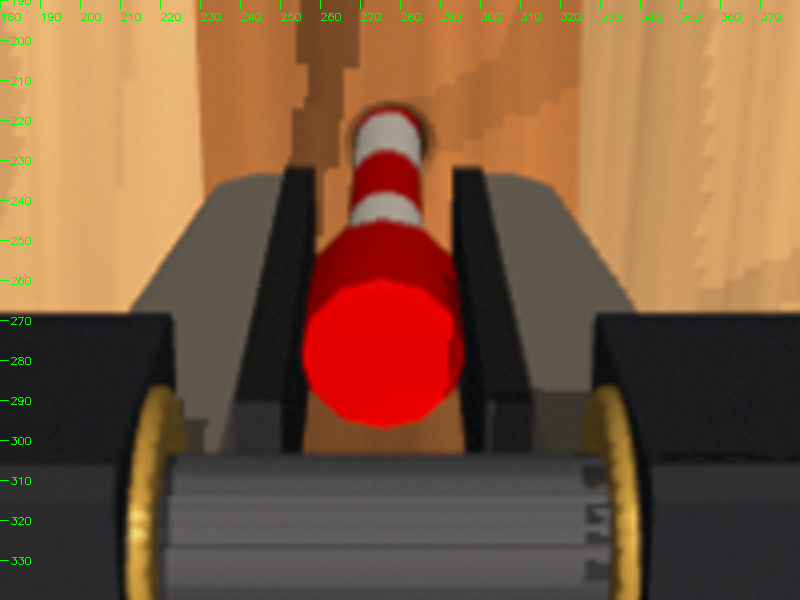

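Head width 17.1 mm when gripped squarely, so the reading is about 1 mm low and it was the head that stopped the fingers before. The square head grip is firm and has more clearance, so I'll use it. The TCP sits 93.5 mm above the foot. I'll lift, carry it over the neighbours and stop above the socket.

```bash
python3 - <<'E'
from h import *
t=robot.read_time_s
x,y=.4311,.17495
jaws.grip(0.0,40)
robot.movel([x,y,.16],velocity=.08)
robot.movel([x,y,.30],velocity=.2)
robot.movel([.5955,-.0892,.30],velocity=.2)
robot.movel([.5955,-.0892,.150],velocity=.15)
robot.wait(.3)
print(robot.read_gripper_width(),robot.read_contact_force(),robot.read_position(),robot.read_eef_rot(),t())
c=viewer.camera_info("wrist"); print(c["R"].tolist(),c["t"].tolist())
save("wrist","w7",(200,150,150,150),4)
save("scene","s7",(230,170,120,110),6)
def proj(X): return cv2.projectPoints(np.array([X],float),cv2.Rodrigues(c["R"])[0],c["t"],c["intrinsics"],np.array(c["distortion"]))[0].ravel()
print(proj([.5955,-.0892,.150-.0935]),proj([.5955,-.0892,.034]))
E
```

```text
0.017007503670198074 [-0.8637 -0.1232 -0.3291] [ 0.5958 -0.0893  0.1506] [3.1406 0.0004 1.6057] 20.7833
[[0.9993853153799795, 0.03505361974788725, 0.00048491796385375426], [0.033961492053563296, -0.9714941645727019, 0.23461821169441655], [0.008695312550845782, -0.23445752695053498, -0.9720874752798148]] [-0.5917930898223458, -0.11279975134452308, 0.27733441638989625]
[275.739  214.1412] [275.6969 206.383 ]
```

View pics/w7.png

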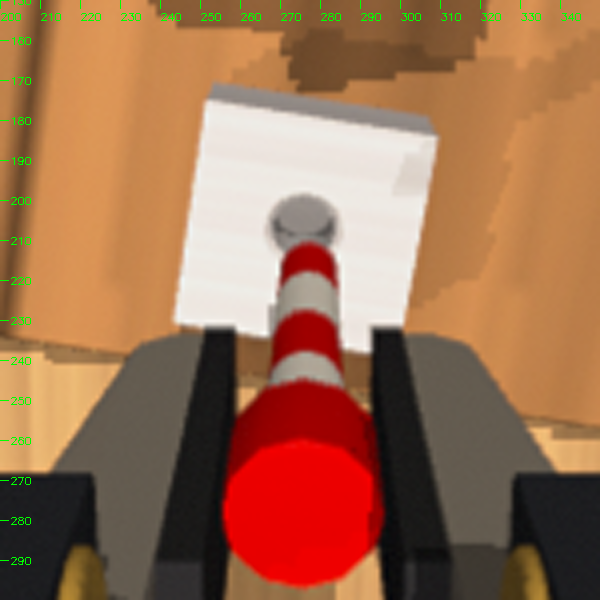

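View pics/s7.png

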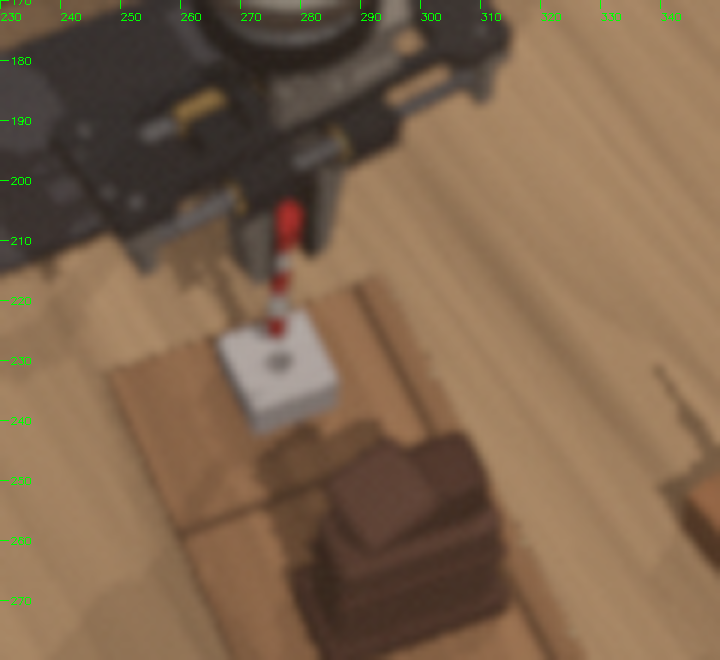

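Wrist view: bore at (275.6,205.8), foot centre about (275.7,215.2) against a predicted 214.1. So the foot may be about 0.7 mm too far toward -y. I'll check against the scene view, then insert with a force stop.

```bash
python3 - <<'E'
from h import *
c=viewer.camera_info("scene")
def proj(X): return cv2.projectPoints(np.array([X],float),cv2.Rodrigues(c["R"])[0],c["t"],c["intrinsics"],np.array(c["distortion"]))[0].ravel()
a=proj([.5955,-.0892,.0565]);b=proj([.5955,-.0892,.034]);print("pred delta",a-b,"px/mm y",proj([.5955,-.0882,.0565])-a,"x",proj([.5965,-.0892,.0565])-a)
robot.movel([.5955,-.0887,.130],velocity=.05)
print(robot.movel([.5955,-.0887,.1085],velocity=.03,f_stop=6),robot.read_position(),robot.read_contact_force(),robot.read_torque(),robot.read_time_s())
save("wrist","w8",(200,150,150,150),4)
E
```

```text
pred delta [ 0.0835 -4.1005] px/mm y [0.1763 0.2586] x [-0.303   0.1482]
False [ 0.5957 -0.0887  0.1087] [-0.4214  0.326  -1.2346] [-0.0116 -0.0702 -0.0137] 22.3
```

View pics/w8.png

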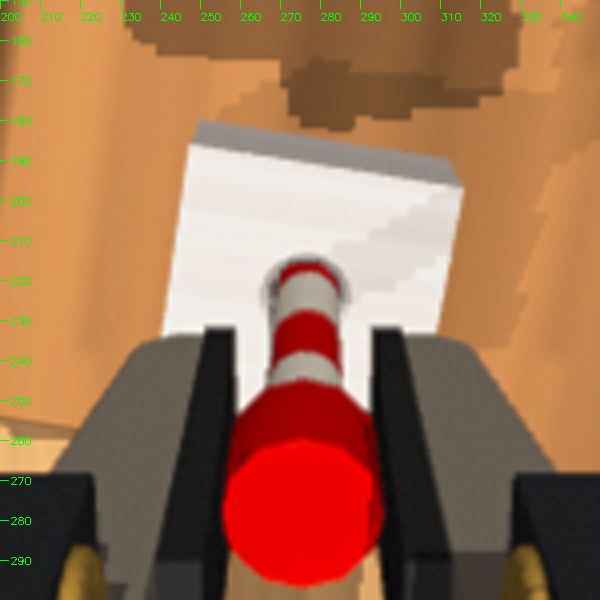

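The rod has entered the bore, with its foot now at about 15 mm height. I'll seat it on the floor.

```bash
python3 - <<'E'
from h import *
print(robot.movel([.5955,-.0887,.101],velocity=.015,f_stop=10),robot.read_position(),robot.read_contact_force(),robot.read_gripper_width())
p=robot.read_position()
jaws.grip(.035,40); robot.wait(.2)
robot.movel([p[0],p[1],.17],velocity=.12)
robot.movel([p[0],p[1],.25],velocity=.2)
print(robot.read_position(),robot.read_time_s())
c=viewer.camera_info("wrist"); print(c["R"].tolist(),c["t"].tolist())
save("wrist","w9",(200,120,150,150),4)
save("scene","s9",(230,170,120,110),6)
def proj(X): return cv2.projectPoints(np.array([X],float),cv2.Rodrigues(c["R"])[0],c["t"],c["intrinsics"],np.array(c["distortion"]))[0].ravel()
print(proj([.5955,-.0888,.114]),proj([.5955,-.0888,.034]))
E
```

```text
True [ 0.5961 -0.089   0.1071] [ 0.1401 -0.0326  3.8962] 0.016878779473072095
[ 0.5956 -0.0888  0.2485] 24.55
[[0.9993805192644417, 0.03508759891241414, -0.0027272912014399365], [0.03475444753891332, -0.9717451846301579, 0.233459685008711], [0.005541307697720736, -0.2334098467303023, -0.9723626573240753]] [-0.590813920800205, -0.13545742764023674, 0.37467342228998884]
[276.4903 201.4043] [276.4683 183.8084]
```

View pics/w9.png

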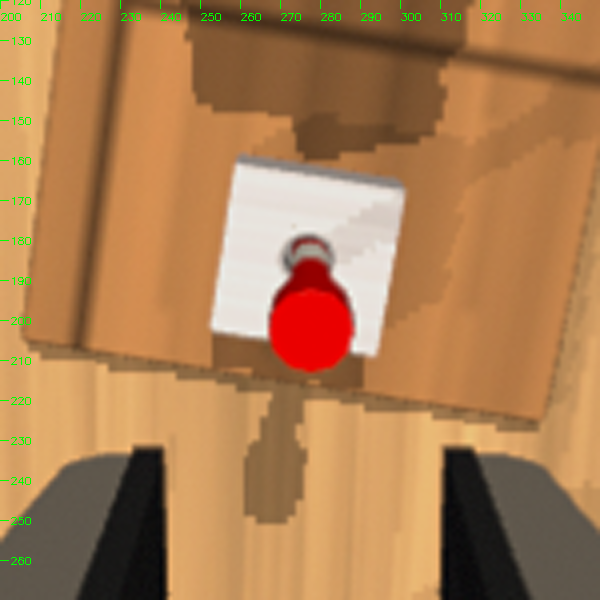

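View pics/s9.png

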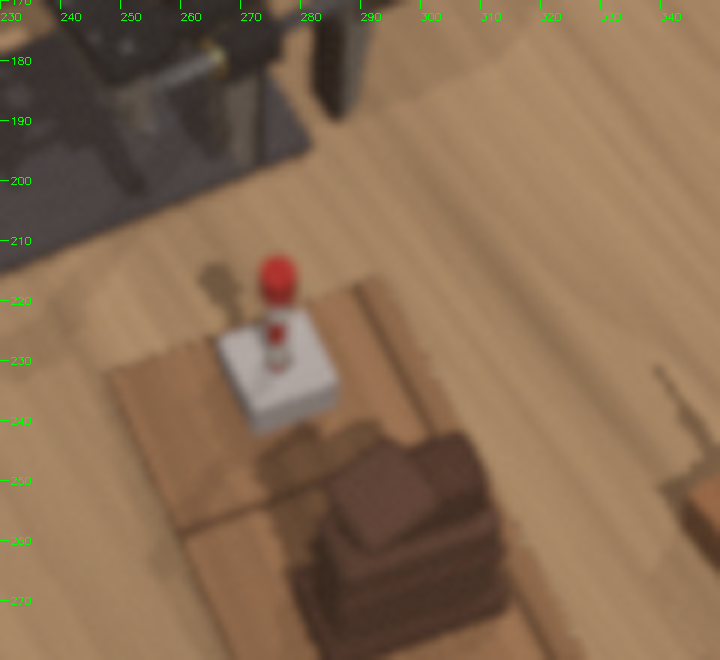

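The rod is home: the foot stopped on the floor at about 13.6 mm by the TCP height (14 expected). It stands upright with the head's top at wrist (277.3,201.7), predicted (276.5,201.4). Now for the mirror: measure the head by both cameras, then go to a pre-grasp above the top rail aligned with the rear-stop tilt.

```bash
cat >> h.py <<'E'
M=np.array([.604,-.2788,.220]); YAW=np.radians(-3.4)
def mpose(th,along,M=None,side=0.,yaw=None):
    """TCP pose with grasp point at 'along' on mirror z for tilt th"""
    M=globals()['M'] if M is None else M; yaw=YAW if yaw is None else yaw
    u=np.array([np.cos(yaw),np.sin(yaw),0]); n=np.array([-np.sin(yaw),np.cos(yaw),0]); z=np.array([0,0,1.])
    Z=np.cos(th)*z+np.sin(th)*n; X=np.cos(th)*n-np.sin(th)*z; Y=-u
    R=np.stack([-Y,-X,-Z],1)
    return M+Z*(along+.006)+u*side, Rn.from_matrix(R).as_euler('xyz')
E
python3 - <<'E'
from h import *
sa=lambda x,y:(230+x/6-.42,170+y/6-.42)
c=viewer.camera_info("scene")
print(cv2.projectPoints(np.array([[.5956,-.0888,.104]]),cv2.Rodrigues(c["R"])[0],c["t"],c["intrinsics"],np.array(c["distortion"]))[0].ravel(), sa(278,281))
robot.movel([.5956,-.10,.46],velocity=.25)
jaws.grip(.06,30)
p,o=mpose(-.35,.172); print(p,o,robot.inverse_kinematics(p,o))
for th in (-.35,0,.2,.3): print(th,robot.inverse_kinematics(*mpose(th,.072)))
robot.move_ptp(p,o); robot.wait(.2)
print(robot.read_time_s(),robot.read_position(),robot.read_eef_rot())
c=viewer.camera_info("wrist")
save("wrist","w10")
def proj(X): return cv2.projectPoints(np.array([X],float),cv2.Rodrigues(c["R"])[0],c["t"],c["intrinsics"],np.array(c["distortion"]))[0].ravel()
Rm=Rn.from_euler('xyz',o).as_matrix();Z=-Rm[:,2];X=-Rm[:,1];Y=-Rm[:,0]
for dx in(-.007,.007):
  for dy in (-.08,.08): print(dx,dy,proj(M+.078*Z+dx*X+dy*Y))
for dz in(-.05,.05):
  for dy in (-.066,.066): print("glass",dz,dy,proj(M+dz*Z+dy*Y))
E
```

```text
[276.098  216.8326] (275.9133333333333, 216.41333333333336)
[ 0.6004 -0.3397  0.3872] [-2.7916  0.     -0.0593] [-0.8015  0.5796  0.812   0.2787  1.9774  0.9101]
-0.35 [-0.7659  0.5275  1.0649  0.2696  1.7745  0.8891]
0 [-0.6137  0.363   1.2383 -0.      1.5404  1.0165]
0.2 [-0.512   0.3033  1.327  -0.1816  1.4253  1.1368]
0.3 [-0.4592  0.2848  1.3675 -0.2811  1.3771  1.2098]
27.575 [ 0.6009 -0.3386  0.3881] [-2.7926 -0.0012 -0.0572]
-0.007 -0.08 [288.4911  96.3912]
-0.007 0.08 [286.2034 311.0898]
0.007 -0.08 [267.6302  96.3313]
0.007 0.08 [268.2023 311.0652]
glass -0.05 -0.066 [276.9732 117.9897]
glass -0.05 0.066 [276.5715 239.4762]
glass 0.05 -0.066 [277.681  117.7264]
glass 0.05 0.066 [277.0704 278.8559]
```

View pics/w10.png

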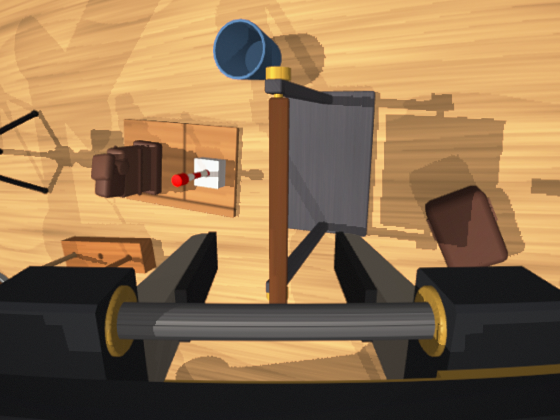

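The wrist camera looks straight along the mirror frame: top rail at u≈269–289 (v=97) to about 271–287 (v=300), close to prediction. A zoom will fix its yaw and centre.

```bash
python3 - <<'E'
import cv2
im=cv2.imread("pics/w10_full.png")
a=cv2.resize(im[60:130,250:330],None,fx=7,fy=7,interpolation=cv2.INTER_CUBIC)
b=cv2.resize(im[240:310,250:330],None,fx=7,fy=7,interpolation=cv2.INTER_CUBIC)
for c in(a,b):
    for i in range(0,80,10): cv2.line(c,(i*7,0),(i*7,6),(0,255,0),1); cv2.putText(c,str(250+i),(i*7,18),0,.35,(0,255,0),1)
for i in range(0,70,10): cv2.putText(a,str(60+i),(0,i*7+4),0,.35,(0,255,0),1);cv2.putText(b,str(240+i),(0,i*7+4),0,.35,(0,255,0),1)
cv2.imwrite("pics/w10z.png",cv2.resize(cv2.vconcat([a,b]),None,fx=.6,fy=.6))
cv2.imwrite("pics/w10a.png",a);cv2.imwrite("pics/w10b.png",b)
E
```

```text
(no output)
```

View pics/w10a.png

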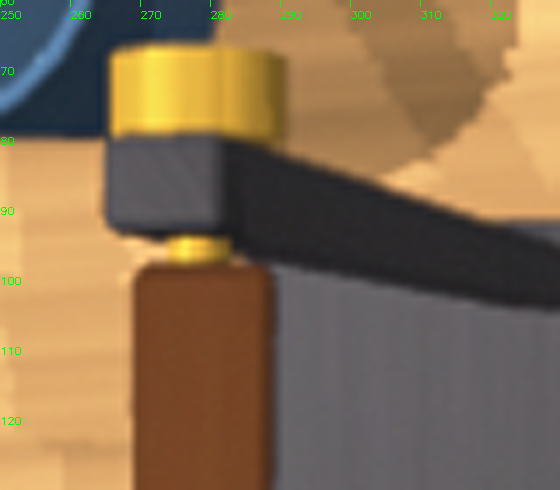

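View pics/w10b.png

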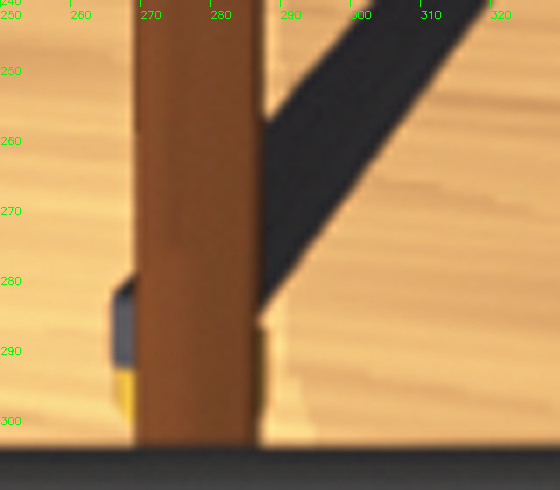

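Rail centre sits about 0.5 px (~0.4 mm) behind prediction, and yaw and tilt match to about 0.2°. Descending along the mirror plane and pinching the rail.

```bash
sed -i 's/^M=.*;/M=np.array([.604,-.2791,.220]);/' h.py; python3 - <<'E'
from h import *
print(robot.read_contact_force())
p,o=mpose(-.35,.10); robot.movel(p,o,velocity=.15,f_stop=10)
p,o=mpose(-.35,.072); print(robot.movel(p,o,velocity=.05,f_stop=8),robot.read_position()-p)
print(robot.read_contact_force())
jaws.grip(0.,15); print(robot.read_gripper_width(),robot.read_contact_force(),robot.read_torque(),robot.read_time_s())
save("wrist","w11")
E
```

```text
[-0.0944  0.0266  0.0348]
False [0.     0.     0.0001]
[ 0.0782  0.4271 -0.5194]
0.013650718571367963 [-0.0724 -1.048  -0.5429] [-0.3557 -0.002  -0.0168] 29.725
```

View pics/w11.png

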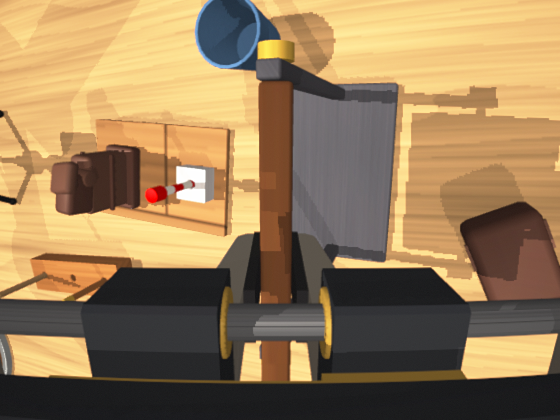

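The rail is pinched flush (13.65 mm) with only about 1 N of residual force. Compute the target tilt and swing along the arc in small steps, watching the force.

```bash
python3 - <<'E'
from h import *
from scipy.optimize import brentq
H=np.array([.5957,-.0888,.104])
def f(th,M=M,yaw=YAW,H=H,full=False):
    n=np.array([-np.sin(yaw),np.cos(yaw),0]);z=np.array([0,0,1.])
    X=np.cos(th)*n-np.sin(th)*z
    L=M+.6*n+.1*z; d=(M-L)/np.linalg.norm(M-L); r=d-2*(d@X)*X
    Y=np.cross(z,n); zz=np.cross(r,Y)
    v=H-M
    return (v@r,v@Y,v@zz) if full else v@zz
th=brentq(f,-.3,.5); print("theta",th,f(th,full=True))
for dm in ([0,.002,0],[0,0,.002]): print(brentq(lambda t:f(t,M=M+np.array(dm)),-.3,.5))
N=9
for t in np.linspace(-.35,th,N+1)[1:]:
    p,o=mpose(t,.072)
    s=robot.movel(p,o,velocity=.05,f_stop=30)
    print(round(t,3),s,robot.read_contact_force(),robot.read_torque(),round(robot.read_gripper_width(),4),robot.read_time_s())
    if s: break
print(robot.read_position()-p,robot.read_eef_rot(),o)
E
```

```text
theta 0.19210570028678717 (np.float64(0.22216196919793854), np.float64(0.019571393463272725), np.float64(1.2937171317364194e-13))
0.19446994048042354
0.1959265709671218
-0.29 False [ 0.3343 -2.4795 -0.5015] [-0.4385  0.0027 -0.0524] 0.0141 30.025
-0.23 False [ 1.0173 -1.7897  1.0278] [-0.3295  0.0469 -0.0293] 0.0137 30.275
-0.169 False [-0.4908 -0.9087 -0.437 ] [-0.2937  0.0787 -0.0719] 0.0139 30.525
-0.109 False [-1.0916 -2.0215  1.2934] [-0.1858  0.1047 -0.0625] 0.0141 30.775
-0.049 False [-1.1258 -1.606   1.0072] [-0.1739  0.1571 -0.0461] 0.0139 31.025
0.011 False [-0.9401 -0.8923  0.6953] [-0.2737  0.0861 -0.0803] 0.014 31.275
0.072 False [-0.3213 -0.7694  0.6299] [-0.1219  0.0759 -0.0542] 0.0141 31.525
0.132 False [-0.0888 -0.882   2.2655] [-0.1339  0.1411 -0.1233] 0.0138 31.775
0.192 False [-0.8291  0.0521  1.77  ] [-0.1611  0.1703 -0.0149] 0.0138 32.025
[-0.     -0.0003  0.    ] [ 2.9511  0.0002 -0.059 ] [ 2.9495  0.     -0.0593]
```

The mirror followed with forces under 3 N to a tilt of 0.192 rad. Checking the outcome in all views.

```bash
python3 - <<'E'
from h import *
robot.wait(.3)
save("wrist","w12"); save("scene","s12",(190,60,200,150),4); save("top","t12",(190,150,200,150),4)
print(robot.read_contact_force(),robot.read_position(),robot.read_eef_rot(),robot.read_gripper_width())
c=viewer.camera_info("wrist");th=.1921
p,o=mpose(th,.072)
def proj(c,X): return cv2.projectPoints(np.array([X],float),cv2.Rodrigues(c["R"])[0],c["t"],c["intrinsics"],np.array(c["distortion"]))[0].ravel()
Rm=Rn.from_euler('xyz',o).as_matrix();Z=-Rm[:,2];X=-Rm[:,1];Y=-Rm[:,0]
for dx in(-.007,.007): print("w top",proj(c,M+.078*Z+dx*X-.08*Y))
for n in("scene","top"):
  c=viewer.camera_info(n)
  print(n,[proj(c,M+a*Z+b*Y+.007*X) for a,b in((.078,-.08),(.078,.08),(-.066,.08),(-.066,-.08))],"glass",[proj(c,M+a*Z+b*Y) for a,b in((.05,-.066),(.05,.066),(-.05,.066),(-.05,-.066))])
E
```

```text
[-0.2463  0.1235  1.9986] [ 0.6049 -0.2644  0.2966] [ 2.9498 -0.     -0.0596] 0.013974630183201267
w top [292.3667  79.4863]
w top [256.8317  79.4925]
scene [array([211.1112, 139.5424]), array([268.5503, 119.824 ]), array([264.6223, 149.945 ]), array([213.6565, 168.5045])] glass [array([215.6832, 141.8613]), array([261.8568, 125.8875]), array([259.6161, 146.616 ]), array([217.0963, 161.9392])]
top [array([350.472 , 181.2738]), array([349.2496, 232.2957]), array([351.3343, 238.8352]), array([352.4302, 192.7001])] glass [array([353.0261, 187.9668]), array([352.0855, 229.2572]), array([353.3484, 234.0619]), array([354.2243, 195.5511])]
```

View pics/w12.png

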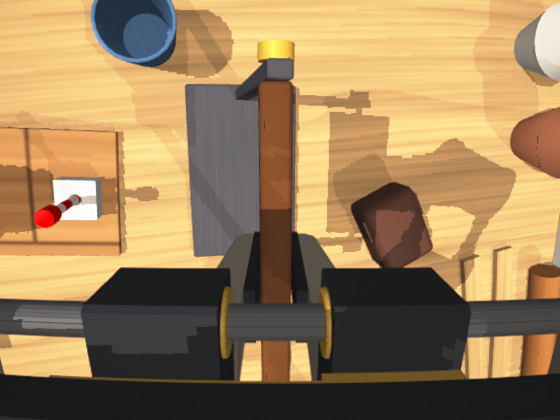

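View pics/s12.png

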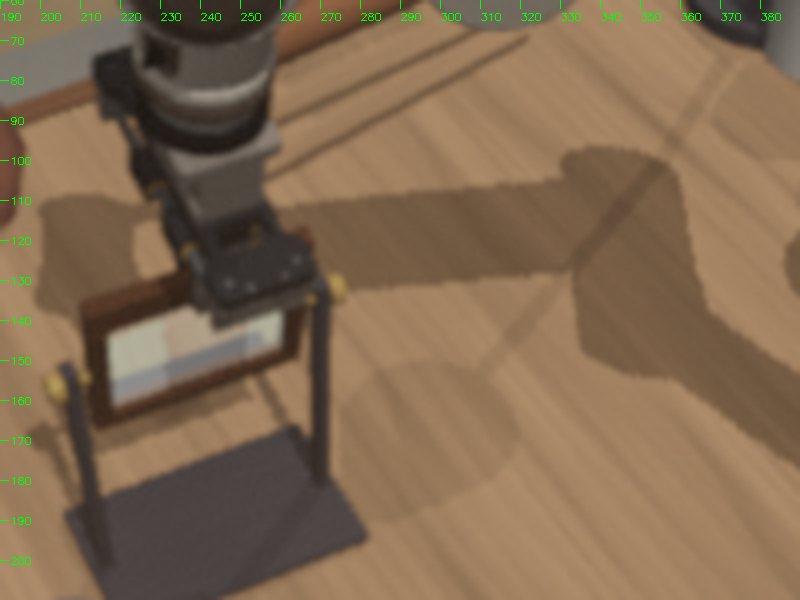

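View pics/t12.png

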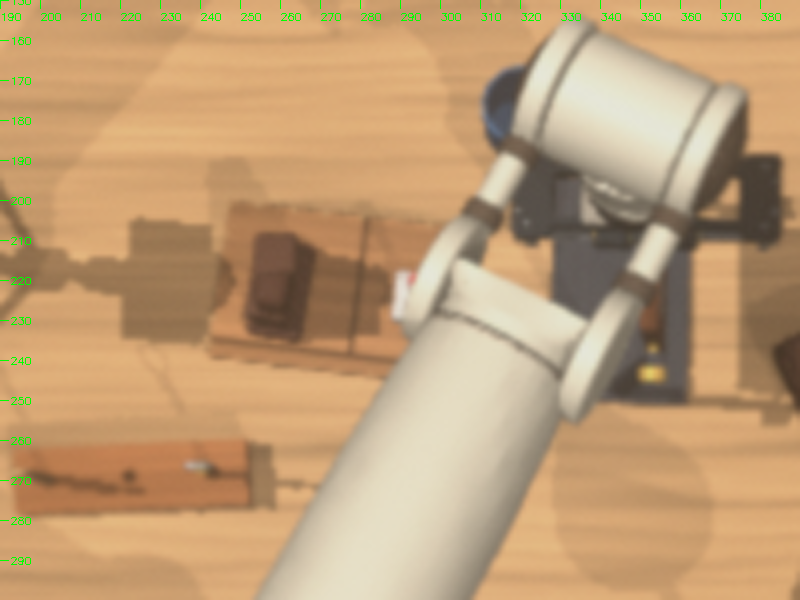

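The top view shows the clay piece, block, tools, and cup in place. The scene view shows the glass tilted forward and reflecting something. I'll use that reflection to check the tilt: enlarge it and compare it with the predicted mirror images of known points.

```bash
python3 - <<'E'
from h import *
im=cv2.imread("pics/s12_full.png")
u,v,w,h=200,115,75,60;k=10
a=cv2.resize(im[v:v+h,u:u+w],None,fx=k,fy=k,interpolation=cv2.INTER_CUBIC)
for i in range(0,w,5): cv2.line(a,(i*k,0),(i*k,5),(0,255,0),1); cv2.putText(a,str(u+i),(i*k,18),0,.35,(0,255,0),1)
for i in range(0,h,5): cv2.putText(a,str(v+i),(0,i*k+4),0,.35,(0,255,0),1)
cv2.imwrite("pics/s12z.png",a)
c=viewer.camera_info("scene"); print("cam",-c["R"].T@c["t"])
def proj(X): return cv2.projectPoints(np.array([X],float),cv2.Rodrigues(c["R"])[0],c["t"],c["intrinsics"],np.array(c["distortion"]))[0].ravel()
for th in(.16,.192,.22):
    p,o=mpose(th,.072);R=Rn.from_euler('xyz',o).as_matrix();X=-R[:,1]
    rf=lambda P:P-2*((P-M)@X)*X
    print(th,"head",proj(rf(np.array([.5957,-.0888,.104]))),"sock",proj(rf(np.array([.5957,-.0888,.034]))),"board",proj(rf(np.array([.6674,-.1425,.01]))),proj(rf(np.array([.5321,-.1256,.01]))),"foot",proj(rf(np.array([.7118,-.2202,.012]))),proj(rf(np.array([.5041,-.2096,.012]))))
    Z=-R[:,2];Y=-R[:,0]; print("  glass TL,BL,TR,BR",*[proj(M+a*Z+b*Y) for a,b in((.05,-.066),(-.05,-.066),(.05,.066),(-.05,.066))])
E
```

```text
cam [0.9094 0.4294 1.0317]
0.16 head [217.5227 107.6162] sock [217.2109 119.1455] board [201.7274 142.5986] [238.9062 127.29  ] foot [196.3479 167.1786] [255.7288 146.4183]
  glass TL,BL,TR,BR [215.439  141.3808] [217.3213 162.3906] [261.5978 125.4309] [259.8539 147.0465]
0.192 head [216.6776 103.5622] sock [215.8635 114.219 ] board [200.0906 137.8429] [237.5026 122.5174] foot [194.7047 163.0455] [254.2259 142.4467]
  glass TL,BL,TR,BR [215.6824 141.8598] [217.097  161.9406] [261.856 125.886] [259.6168 146.6174]
0.22 head [216.0125 100.0727] sock [214.7513 109.9243] board [198.7    133.6771] [236.3404 118.3328] foot [193.2853 159.4001] [252.96   138.9323]
  glass TL,BL,TR,BR [215.8962 142.2885] [216.9003 161.5394] [262.0811 126.2941] [259.4104 146.2341]
```

View pics/s12z.png

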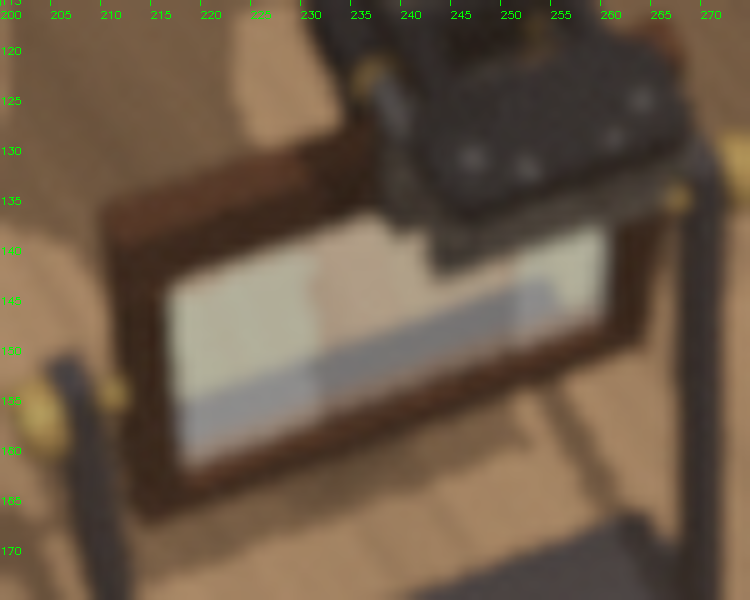

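The reflection confirms the tilt. The stand's foot shows in the glass with its corner at (255.0,142.3) and its front edge at (217.6,154.6). The predictions for 0.192 rad are (254.2,142.4) and v=155.1, while 0.16 rad would be about 4 px lower. The hold is steady, so I'm handing in.

```bash
python3 - <<'E'
from h import *
print(robot.read_time_s(),robot.read_eef_rot(),robot.read_contact_force(),robot.read_gripper_width())
workorder.close_job()
E
```

```text
32.475 [ 2.9498 -0.     -0.0596] [-0.2463  0.1235  1.9986] 0.013974630183201267
the job is handed in; nothing more can be done
```

The scale rod stands fully home in the socket and has been let go. The arm is holding the mirror tilted forward at about 0.192 rad, and I handed the job in at 32.5 s.

**Rod:** The first two grips at shaft height closed on the wide head instead of the shaft, because the long pads touch it. I put the rod back in its hole and carried it by the head instead. It stopped on the socket floor with its foot at about 13.6 mm (14 mm expected). The pictures taken after I let go show it upright.

**Mirror:** I pinched the top rail flush (14 mm) and swung it over with forces under 3 N. At this tilt the line of sight, computed from the measured positions, meets the red head, which sits about 20 mm to the side (60 mm allowed). As a check, the reflection of the mirror's foot in the scene camera matched 0.192 rad to within about 0.006. The apparent height of the glass was about 1 px off its prediction, which is too coarse to change the result. I could not look through the photo camera itself.

**Other things:** The clay piece, tool block and loop tool look unmoved in the last pictures. The cup and clay loaf are partly hidden by the arm in the top view, but the wrist view shows both. I did not check the wood knife closely at the end.

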